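Gauge the gap under a detector foot

ROBOT

A 6-joint arm with a two-finger parallel gripper is mounted at the origin on the work surface. World frame = base frame: x ahead of the robot, y to its left, z up, the work surface at z = 0. Lengths are in mm, angles in rad, forces in N, time in s.
With the tool pointing down it reaches from about 300 to 875 mm from the base axis. Payload 6.4 kg.
Tool frame: the origin (TCP) lies on the centre line of the jaws, within the pads' length; the fingertips stand 25 mm ahead of it and the grasp point (between the pads) lies 6 mm ahead of it; x points along the fingers, z is the direction in which the jaws open and shut, and the axes are right-handed (so a half turn about x gives the same grasp; the last joint's range is limited). The gripper opens to 85 mm and grips with 20 to 120 N. Pads are 22 mm wide; open, the fingers measure 114 mm over their backs; the gripper's body (76 mm by 85 mm) begins 54 mm behind the grasp point. The pads swing forward as they close: fully open they stand 13 mm farther back than shut.
Start: joints at [1.033, 0.181, 1.607, -0, 1.354, -0.206], TCP at [187.292, 543.657, 256.288] pointing down, gripper open.
Joint ranges: [-2.99, 2.99], [-0.89, 2.07], [0.3, 2.58], [-1.14, 4.28], [0, 2.63], [-3.12, 3.12]. Speed limits (rad/s): [2.57, 2.57, 3.01, 3.14, 3.14, 3.14].

INTERFACE

Orientations are given as a unit quaternion [w, x, y, z].
In Python, from workcell import * gives the robot as it stands. The module is installed in compiled form; this text tells all that it offers.
- The arm moves only by the tool step_arm, never from a script. Its argument "plan" is a list of rows, each a list of 5 numbers: the finger opening in mm, from 0 to 85.4, then the shift along the tool's x, y, z in mm, then the turn about the tool's x in rad. In form: [[fingers, x, y, z, spin], ...]. A call has 1 to 8 rows; each row shifts and turns the pose as measured when the row begins, along the tool's axes as they then stand; what a row does not reach is not made up. A row lasts 1/12 s, in which the tool goes at most 41.7 mm and 7.16 degrees, less where a joint would pass 70% of its speed; a pose out of reach is approached as far as the arm can. A call with a gripper value outside its range is refused whole. The fingers move at their own pace and stop on an object; the grip force is fixed at half the most. Time passes only in rows, so rows that do not move let the fingers close. It gives the time, the measured TCP pose, the force and the opening at its end, in the units of the state.
- state(): the state, without advancing time (a new reading comes with each control period).
- camera(name): name is "scene" or "top"; returns the picture (420x560x3 uint8, red, green, blue); there is no depth.
- get_calibration(name): a dict with "fx", "fy", "cx", "cy" (pixels), "R" (3x3) and "t" (3): a world point X has camera coordinates R X + t. Camera axes: x right, y down, z forward; pixel columns grow to the right and rows downward; lengths in mm; the calibration is good to about 2 mm. A picture is of the moment at which its call begins. get_calibration takes no time and is no camera call.
- sign_off(): hands the job in, once; it reports no verdict.
The state is a dict: "clock": time; "qpos": joint angles; "joint_velocities": joint speeds; "joint_torque": joint torques, N m; "tool_pos": TCP position; "orientation": TCP orientation; "force": force on the tool from outside, world axes, zero at the start; "ft_torque": the same for the moment, N m; "gripper_width": finger opening in mm.
Only numpy, scipy, OpenCV 4.12 (cv2) and the standard library are available. Lean on these libraries where they do the work, as an engineer would, in place of code of your own. Each camera call takes 0.05 s, during which the arm holds its last target. There are 200 camera calls.

TASK

Pick up the taper gauge with the blue handle and, holding it flat on the breadboard, slide its blade straight in from the open side, under the overhanging nose of the detector and into the gap beneath the measuring foot, gently, until you feel it wedge snugly. Let go so that it stays there snug, and only then press the green record button on the logger. Do not force or knock the detector, and leave the orange-handled blade and everything else where they are.

Things in the scene. Friction and masses are not known exactly. Their poses are not given: they have to be found in the camera images.
- gauge: Loose taper gauge, 0.1 kg, on the table in either of two places, blade roughly to -y. Origin under the handle's centre; x towards the tip, z up. Blue handle block 40 (x) x 16 (y) x 44 mm high, centred on the origin. Steel blade 30 wide, x = 20 to 130 (tip); underside flat, level with the handle's; top slopes evenly from 22 mm high at x = 20 to 4 at the tip (1 in 6).
- taper_face (a point): Point on the middle of the gauge's sloping top face, at gauge x = 100, 9 mm above its underside; z of this frame is the normal of the sloping face, x points down the slope towards the tip.
- stage: Fixed dark optical breadboard lying on the table, 290 (x) x 180 (y) x 12 mm thick, origin at the centre of its underside. Its x axis is the direction in which the gauge is slid in (roughly world -y).
- detector: Fixed aluminium detector on the breadboard, axes parallel to the stage's. Origin: middle of the lower front edge of its measuring foot, the edge the blade wedges under, 20 mm to +x of the stage's centre. Gap from the foot's flat underside to the breadboard: 7 to 10 mm, differs each time. Foot 30 deep (x 0 to 30), 60 wide (y), 88 high. Four legs 14 mm thick at x = 22 and 84, y = +-42.
- nose (a point): Middle of the lower front edge of the detector's housing, which overhangs the gap: 85 mm to -x of the detector's origin and 88 above it. Housing 180 (x) x 100 (y) x 72 mm high. The wedged gauge's handle centre ends only 10 to 27 mm outside this face: an upright gripper would strike the housing, so lean it back, away from the nose, 20 to 50 degrees.
- record (a joint): Spring push button on the logger: 0 up, 0.006 m fully down (5 N); it comes back up when let go.
- record_top (a point): Centre of the top face of the green record button (28 mm across), pressed straight down. It stands on a fixed grey logger box, 110 (x) x 130 (y) x 55 mm high.
- flat_blade: Loose plain feeler with an orange handle, same handle and 110 x 30 mm blade but 3 mm thick and flat; same frame as the gauge. Not to be used.
- mug: Loose white mug, 90 mm high, origin under its centre. Bystander.
- driver: Loose screwdriver lying on the table. Bystander.
- lens_tube: Loose black lens tube, 44 mm across, 55 mm high. Bystander.
- flask: Loose white plastic bottle, 60 mm across, 130 mm high. Bystander.
- spanner: Loose spanner lying on the table. Bystander.
Things that resemble listed ones, but are neither listed nor needed, are in the scene too. What is shaped like the gauge but black or yellow is not meant.

How it is judged (in metres and radians):
On the way, in this order (a step that is already met when the one before it is completed fails the run):
1. held in the fingers, the gauge's blade is in the gap and wedges: it bears on the detector's foot with more than 1 N (x of detector in the frame of gauge between 0.075 and 0.127 m and y of detector in the frame of gauge between -0.025 and 0.025 m and z of detector in the frame of taper_face between -0.004 and 0.0015 m and contact force between gauge and detector above 1 N and contact force between the fingers and gauge above 1 N), for 0.1 s.
2. the gauge let go and snug in the gap, the record button is pressed at least 4 mm (value of joint record above 0.004 m and contact force between the fingers and gauge below 0.1 N and x of detector in the frame of gauge between 0.075 and 0.127 m and y of detector in the frame of gauge between -0.025 and 0.025 m and z of detector in the frame of taper_face between -0.004 and 0.0015 m), for 0.05 s.
At the end, for the whole second after the job is handed in: The gauge rests flat on the breadboard (0.06 rad, 4 mm), pointing in within 0.2 rad and within 25 mm of the foot's middle, wedged under the foot: the foot's lower front edge is within 1.5 mm of the blade's sloping top, square to it. Record button back up (x of detector in the frame of gauge between 0.075 and 0.127 m and y of detector in the frame of gauge between -0.025 and 0.025 m and z of detector in the frame of taper_face between -0.004 and 0.0015 m and angle between the x axis of gauge and the x axis of detector, either way round below 0.2 rad and angle between gauge's own z axis and vertical below 0.06 rad and height (world z) of gauge below 0.016 m and linear speed of gauge below 0.02 m/s and value of joint record below 0.002 m); the robot touches nothing.
It fails at once if the gauge is forced: more than 30 N between gauge and detector (contact force between gauge and detector above 30 N).
It fails at once if the robot knocks the detector (more than 8 N) (contact force between any of the fingers, the arm and detector above 8 N).
It fails at once if the button is pressed before the gauge is in the gap (value of joint record above 0.004 m and horizontal distance between detector and gauge above 0.135 m).
It fails at once if a bystander is moved by more than 20 mm (distance of any of flat_blade, mug, driver, lens_tube, flask, spanner from where it was at the start of the episode above 0.02 m).
It also fails if it takes over 61 s, if anything falls off the work surface, if the arm or the gripper's body presses on something with over 40 N, if the wrist force passes 120 N, or if a joint passes its speed limit or range.

## Working session

There is one attempt and no reset: what is moved stays moved. The work goes in short steps, Python scripts to look and compute and a tool call to move; the robot and the scene stay as the last step left them, time stands still between calls to the robot, and variables do not carry over. Pictures are saved under pics/ and viewed, about 8 in all and at most 12, crops included, and the job is handed in when it is done.

Besides the shell and the picture viewer there is one more tool, called after "Emit:" as name(argument=value, ...) on one line, values as JSON. step_arm: Moves the arm, as the interface text tells. Its arguments: {"type":"object","properties":{"plan":{"type":"array","items":{"type":"array","items":{"type":"number"}}}},"required":["plan"]}

```bash
mkdir -p pics
cat > h.py <<'E'
from workcell import *
import numpy as np, cv2
def save(im,n): cv2.imwrite('pics/'+n,cv2.cvtColor(im,cv2.COLOR_RGB2BGR))
def ray(c,u,v):
    d=np.array([(u-c['cx'])/c['fx'],(v-c['cy'])/c['fy'],1.]);R=np.array(c['R']);t=np.array(c['t'])
    return -R.T@t,R.T@d
def onz(c,u,v,z):
    o,d=ray(c,u,v);return o+d*(z-o[2])/d[2]
def proj(c,X):
    p=np.array(c['R'])@np.array(X)+np.array(c['t']);return np.array([c['cx']+c['fx']*p[0]/p[2],c['cy']+c['fy']*p[1]/p[2]])
E
python3 - <<'E'
from h import *
print(state())
for n in('scene','top'):
    im=camera(n);np.save(n+'0.npy',im);save(im,n+'0.png')
    c=get_calibration(n);o,d=ray(c,280,210);print(n,c['fx'],o.round(),(d/np.linalg.norm(d)).round(3),c)
E
```

```text
{'clock': 0.0, 'qpos': array([ 1.03270130e+00,  1.81571262e-01,  1.60804278e+00,  2.39894595e-05,
        1.35377045e+00, -2.06274383e-01]), 'joint_velocities': array([ 0.00029222, -0.0001232 , -0.00136346, -0.00014394, -0.00116336,
       -0.00032994]), 'joint_torque': array([-1.40610660e-03, -4.44876337e+01, -3.51336730e+01, -7.48492330e-04,
        9.13632161e-03, -8.46007083e-06]), 'tool_pos': array([187.00642655, 543.19251052, 255.35030704]), 'orientation': array([ 0.57512664, -0.41080425,  0.57629367,  0.41031064]), 'force': array([-0.15751879,  0.74131747,  0.73687116]), 'ft_torque': array([-0.00849232,  0.00923687,  0.00542149]), 'gripper_width': 85.4308249072144}
scene 469.5821107224558 [1503. -350.  748.] [-0.791  0.293 -0.536] {'fx': 469.5821107224558, 'fy': 469.5821107224558, 'cx': 270.5713124444265, 'cy': 207.35735400073884, 'R': array([[ 0.33779622,  0.94097802, -0.0213091 ],
       [ 0.49404265, -0.1965329 , -0.8469337 ],
       [-0.80113393,  0.2755634 , -0.53127134]]), 't': array([-161.96609303, -177.44236002, 1698.15559629])}
top 484.4808142785294 [ 249.   -3. 1258.] [ 0.234 -0.005 -0.972] {'fx': 484.4808142785294, 'fy': 484.4808142785294, 'cx': 279.3787615156426, 'cy': 210.3249846927159, 'R': array([[-0.02986881, -0.99954823, -0.00334469],
       [-0.97180804,  0.02982248, -0.23387979],
       [ 0.23387387, -0.00373531, -0.97225977]]), 't': array([   9.12660921,  536.64490345, 1164.91944216])}
```

View pics/scene0.png

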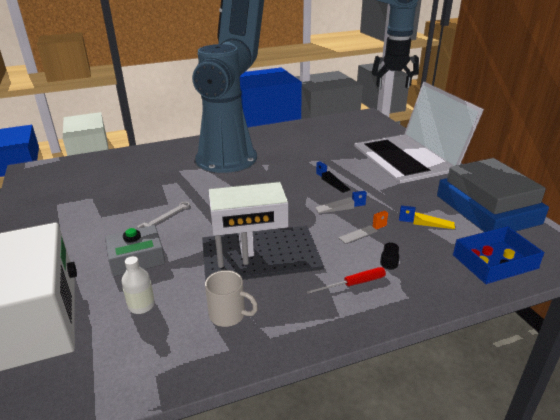

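View pics/top0.png

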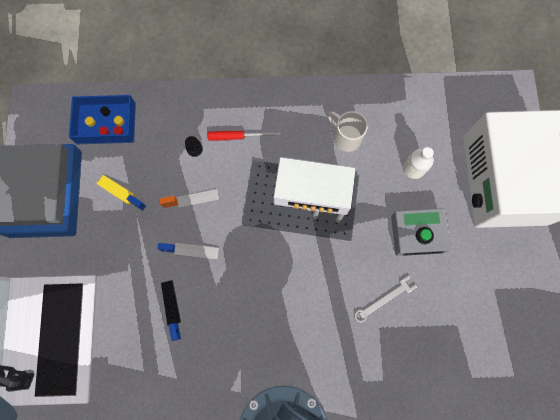

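Candidates for the gauge (top picture):
- Blue handle with steel blade at (167,247), scene (360,198). This fits the description.
- Blue handle with black blade at (173,330): not meant.
- Blue handle with yellow blade at (135,200): not meant.
- Orange handle with steel blade at (168,201): this is the flat blade.

I choose the first and check it in a crop.

Run:
```python
from h import *
t=np.load('top0.npy');s=np.load('scene0.npy');ct=get_calibration('top');cs=get_calibration('scene')
a=cv2.resize(t[150:270,150:360],None,fx=3.6,fy=3.6,interpolation=cv2.INTER_CUBIC);
save(a,'c1.png')
b=cv2.resize(s[170:290,195:405],None,fx=3.6,fy=3.6,interpolation=cv2.INTER_CUBIC);save(b,'c2.png')
def comps(im,lo,hi,roi,amin=15):
    h=cv2.cvtColor(im,cv2.COLOR_RGB2HSV);m=cv2.inRange(h,lo,hi);M=np.zeros_like(m);x0,y0,x1,y1=roi;M[y0:y1,x0:x1]=m[y0:y1,x0:x1]
    n,l,st,ce=cv2.connectedComponentsWithStats(M)
    for i in range(1,n):
        if st[i,4]>=amin:
            r=cv2.minAreaRect(cv2.findContours((l==i).astype('u1'),0,1)[0][0]);print(st[i],ce[i].round(1),r)
print('blue top');comps(t,(100,110,40),(130,255,255),(140,180,260,280))
print('blue scene');comps(s,(100,110,40),(130,255,255),(340,180,375,215))
print('green top');comps(t,(50,120,60),(85,255,255),(390,205,450,255))
print('green scene');comps(s,(50,120,60),(85,255,255),(100,220,165,260))
print('dark board');comps(t,(0,0,0),(180,255,62),(235,150,365,245),200)
```

```text
blue top
[140 201   6   9  33] [141.7 205.6] ((141.00001525878906, 205.50003051757812), (7.77817440032959, 4.949747562408447), 45.0)
[158 243  17  10 127] [166. 247.] ((165.78463745117188, 247.2230987548828), (16.496618270874023, 7.938222408294678), 7.125016689300537)
blue scene
[352 191  15  16 191] [359. 198.] ((359.0, 198.5), (15.0, 14.0), 90.0)
green top
[420 229  12  12 113] [425.5 234.4] ((425.5, 234.5), (11.0, 11.0), 90.0)
green scene
[125 228  12   9  81] [130.4 232.1] ((130.5, 232.0), (8.0, 11.0), 90.0)
[116 241  37  13 203] [134.  246.8] ((133.92941284179688, 246.682373046875), (5.857120990753174, 36.444313049316406), 77.47119140625)
dark board
```

View pics/c1.png

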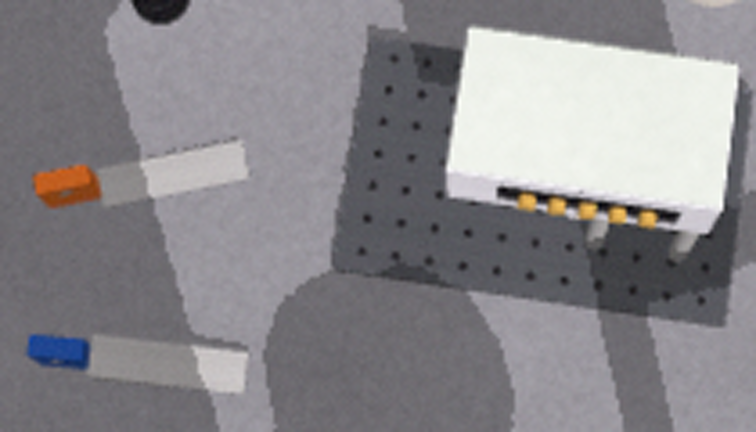

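View pics/c2.png

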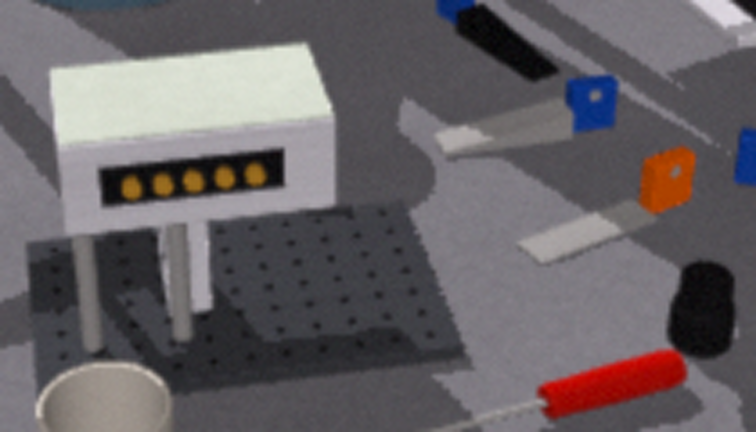

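The crops confirm the choice: a blue handle at crop 1 (60,352) and crop 2 (592,103), with a sloping steel blade whose tip is at crop 1 (246,370). The orange flat blade is at crop 1 (68,186). The board's corners are at crop 1 (370,25), (332,270) and (725,326). The housing roof is at (470,28), (739,66) and (449,172).

Run:
```python
from h import *
ct=get_calibration('top');cs=get_calibration('scene')
T=lambda x,y:((x+.5)/3.6-.5+150,(y+.5)/3.6-.5+150)
S=lambda x,y:((x+.5)/3.6-.5+195,(y+.5)/3.6-.5+170)
P=lambda n,c,p,z:print(n,np.round(onz(c,*p,z),1))
for p in((370,25),(332,270),(725,326)):P('board T',ct,T(*p),12)
for p in((467,360),(405,203),(28,243)):P('board S',cs,S(*p),12)
for p in((470,28),(739,66),(449,172),(714,207)):P('roof T',ct,T(*p),180)
for p in((50,70),(308,44),(334,118),(62,143)):P('roof S',cs,S(*p),180)
P('nose corner S +x',cs,S(336,205),108)
for p in((247,349),(244,392)):P('tip T',ct,T(*p),4)
for p in((450,158),(435,130)):P('tip S',cs,S(*p),4)
for p in((92,335),(88,372)):P('blade root T',ct,T(*p),22)
for p in((571,79),(614,76),(616,122),(574,131)):P('handle S44/0',cs,S(*p),44 if p[1]<100 else 0)
for p in((32,335),(89,343),(86,358),(28,352)):P('handle T44',ct,T(*p),44)
def tri(a,b):
    o1,d1=ray(ct,*a);o2,d2=ray(cs,*b)
    k=np.linalg.lstsq(np.c_[d1,-d2],o2-o1,rcond=None)[0];p,q=o1+d1*k[0],o2+d2*k[1];return ((p+q)/2).round(1),(p-q).round(1)
print('button',tri((425.5,234.4),(130.4,232.1)),onz(ct,425.5,234.4,65))
print('roof corner',tri(T(470,28),S(334,118)),tri(T(739,66),S(62,143)))
```

```text
board T [701.5  61.5  12. ]
board T [513.5  92.4  12. ]
board T [ 463.4 -191.5   12. ]
board S [708.4  56.9  12. ]
board S [521.3  92.8  12. ]
board S [ 466.5 -190.3   12. ]
roof T [636.5 -12.4 180. ]
roof T [ 605.  -186.1  180. ]
roof T [539.6   4.  180. ]
roof T [ 511.4 -164.   180. ]
roof S [ 510.5 -168.1  180. ]
roof S [542.    7.1 180. ]
roof S [639.8 -12.1 180. ]
roof S [ 604.3 -182.6  180. ]
nose corner S +x [634.5  -8.7 108. ]
tip T [458.4 155.4   4. ]
tip T [427.1 157.6   4. ]
tip S [464.9 157.1   4. ]
tip S [421.4 163.6   4. ]
blade root T [468.9 264.4  22. ]
blade root T [442.2 266.8  22. ]
handle S44/0 [448.4 272.4  44. ]
handle S44/0 [457.1 307.4  44. ]
handle S44/0 [459.9 312.    0. ]
handle S44/0 [459.6 272.7   0. ]
handle T44 [466.3 302.   44. ]
handle T44 [459.4 261.7  44. ]
handle T44 [448.8 263.6  44. ]
handle T44 [454.3 304.5  44. ]
button (array([ 462. , -368.8,   71.6]), array([ 0.1,  0.6, -0.2])) [ 463.2545195  -370.47276133   65.        ]
roof corner (array([637.3, -11.8, 178.4]), array([-0.4, -1.3, -0.1])) (array([ 605.1, -184.4,  180.9]), array([-0.8, -3.1,  0.3]))
```

Measured positions, in mm:
- The gauge handle is at about (456,287) and the tip at about (442,158), so it is 130 long as stated.
- The nose is at about (589.5,-3.4). The stage's x axis u is about (-0.181,-0.983).
- The detector origin is at about (575,-86.5). The nose and board estimates agree within 3 mm.
- The button is at (462,-369), with its top at about z 70.

The moves only spin about the tool's x, so a lean can only come from reaching past what the arm can do. I first spin the jaws across the slide direction, then try pulling in below the minimum reach at the azimuth opposite to u, which should lean the fingers inward.

Emit:
step_arm(plan=[[85, 0, 0, 0, 0.12], [85, 0, 0, 0, 0.12], [85, 0, 0, 0, 0.12], [85, 0, 0, 0, 0.12], [85, 0, 0, 0, 0.12], [85, 0, 0, 0, 0.12], [85, 0, 0, 0, 0.12], [85, 0, 0, 0, 0.12]])

```text
clock: 0.77
tool_pos: [185.7, 540.9, 250.9]
orientation: [0.7, -0.089, 0.704, 0.083]
force: [0.1, -0.0, 1.0]
gripper_width: 84.8
```

Emit:
step_arm(plan=[[85, 0, 0, 0, 0.12], [85, 0, 0, 0, 0.12], [85, 0, 0, 0, 0.12], [85, 0, 0, 0, 0.1], [85, 0, -36, -13, 0], [85, 0, -36, -13, 0], [85, 0, -36, -13, 0], [85, 0, -36, -13, 0]])

```text
clock: 1.43
tool_pos: [100.5, 411.1, 245.2]
orientation: [0.698, 0.08, 0.705, -0.095]
force: [0.2, -0.3, 1.3]
gripper_width: 85.1
```

```bash
cat >> h.py <<'E'
from scipy.spatial.transform import Rotation as Ro
u=np.array([-.181,-.9835,0]);v=np.array([.9835,-.181,0])
def st():
    s=state();q=s['orientation'];M=Ro.from_quat(np.r_[q[1:],q[0]]).as_matrix()
    print('t %.2f'%s['clock'],'p',s['tool_pos'].round(1),'q',s['qpos'].round(3),'F',s['force'].round(1),'w %.1f'%s['gripper_width'])
    x=M[:,0];print('x',x.round(3),'z',M[:,2].round(3),'lean %.1f deg, side %.1f'%(np.degrees(np.arctan2(x@u,-x[2])),np.degrees(np.arcsin(x@v))),'jaw z.u,z.v,z.z',(M[:,2]@u).round(3),(M[:,2]@v).round(3),M[2,2].round(3))
    return s,M
E
python3 -c "
from h import *
st()"
```

```text
t 1.43 p [100.5 411.1 245.2] q [ 1.049 -0.15   1.965  0.     1.348  1.297] F [ 0.2 -0.3  1.3] w 85.1
x [-0.011 -0.02  -1.   ] z [ 0.969 -0.246 -0.006] lean 1.2 deg, side -0.4 jaw z.u,z.v,z.z 0.066 0.998 -0.006
```

Emit:
step_arm(plan=[[85, 0, 0, -36, -0.066], [85, 0, -20, -36, 0], [85, 0, -25, -36, 0], [85, 0, -25, -36, 0], [85, 0, -25, 0, 0], [85, 0, -25, 0, 0], [85, 0, -25, 0, 0]])

```text
clock: 2.02
tool_pos: [-69.7, 288.3, 245.9]
orientation: [0.7, 0.053, 0.709, -0.073]
force: [-0.6, 0.7, -0.0]
gripper_width: 85.3
```

```bash
python3 -c "
from h import *
st()"
```

```text
t 2.02 p [-69.7 288.3 245.9] q [ 1.388 -0.523  2.228  0.01   1.466  1.567] F [-0.6  0.7 -0. ] w 85.3
x [-0.015 -0.027 -1.   ] z [ 0.984 -0.179 -0.01 ] lean 1.7 deg, side -0.6 jaw z.u,z.v,z.z -0.002 1.0 -0.01
```

Emit:
step_arm(plan=[[85, 0, -20, 0, 0], [85, 0, -20, 0, 0], [85, 0, -20, 0, 0], [85, 0, -20, 0, 0]])

```text
clock: 2.35
tool_pos: [-85.7, 203.7, 246.2]
orientation: [0.7, 0.051, 0.709, -0.073]
force: [0.3, -0.1, 0.3]
gripper_width: 85.0
```

```bash
python3 -c "
from h import *
st()"
```

```text
t 2.35 p [-85.7 203.7 246.2] q [ 1.391 -0.826  2.368  0.01   1.633  1.567] F [ 0.3 -0.1  0.3] w 85.0
x [-0.016 -0.03  -0.999] z [ 0.984 -0.175 -0.01 ] lean 1.9 deg, side -0.6 jaw z.u,z.v,z.z -0.006 1.0 -0.01
```

Emit:
step_arm(plan=[[85, 0, -15, 0, 0], [85, 0, -15, 0, 0], [85, 0, -15, 0, 0], [85, 0, -15, 0, 0]])

```text
clock: 2.68
tool_pos: [-110.3, 165.5, 243.1]
orientation: [0.704, 0.042, 0.704, -0.084]
force: [-0.1, -0.4, 0.8]
gripper_width: 85.0
```

```bash
python3 -c "
from h import *
st()"
```

```text
t 2.68 p [-110.3  165.5  243.1] q [ 1.521e+00 -8.940e-01  2.399e+00  2.000e-03  1.697e+00  1.700e+00] F [-0.1 -0.4  0.8] w 85.0
x [-0.005 -0.06  -0.998] z [ 0.984 -0.178  0.006] lean 3.4 deg, side 0.3 jaw z.u,z.v,z.z -0.003 1.0 0.006
```

Emit:
step_arm(plan=[[85, -10, -40, 0, 0], [85, -10, -40, 0, 0], [85, -10, -40, 0, 0]])

```text
clock: 2.93
tool_pos: [-169.7, 92.2, 275.2]
orientation: [0.716, 0.036, 0.69, -0.101]
force: [-0.8, 0.5, -0.9]
gripper_width: 85.0
```

```bash
python3 -c "
from h import *
st()"
```

```text
t 2.93 p [-169.7   92.2  275.2] q [ 1.967 -0.894  2.339  0.011  1.796  2.164] F [-0.8  0.5 -0.9] w 85.0
x [ 0.028 -0.095 -0.995] z [ 0.981 -0.191  0.046] lean 5.1 deg, side 2.6 jaw z.u,z.v,z.z 0.01 0.999 0.046
```

Pressing inward gives only a slow lean, because the arm slips round its base. I'll try the far-reach limit at azimuth -100 degrees instead, where outward over-reach leans the fingers towards u with little slip.

Emit:
step_arm(plan=[[85, 0, 40, 8, 0], [85, 0, 40, 8, 0], [85, 0, 40, 8, 0], [85, 0, 40, 8, 0], [85, 0, 40, 8, 0], [85, 0, 40, 8, 0], [85, 0, 40, 8, 0], [85, 0, 40, 8, 0]])

```text
clock: 3.6
tool_pos: [-114.2, 381.3, 251.6]
orientation: [0.72, -0.024, 0.693, -0.033]
force: [-0.7, -0.3, 1.0]
gripper_width: 84.9
```

Emit:
step_arm(plan=[[85, 0, -12, 36, 0], [85, 0, -12, 36, 0], [85, 0, -12, 36, 0], [85, 0, -12, 36, 0], [85, 0, -12, 36, 0], [85, 0, -12, 36, 0], [85, 0, -12, 36, 0], [85, 0, -12, 36, 0]])

```text
clock: 4.27
tool_pos: [180.3, 283.2, 256.2]
orientation: [0.716, -0.041, 0.695, -0.042]
force: [0.3, 1.5, 0.1]
gripper_width: 84.8
```

Emit:
step_arm(plan=[[85, 0, -12, 36, 0], [85, 0, -12, 36, 0], [85, 0, -12, 36, 0], [85, 0, -12, 36, 0], [85, 0, -12, 36, 0], [85, 0, -12, 36, 0], [85, 0, -39, 0, 0], [85, 0, -39, 0, 0]])

```text
clock: 4.93
tool_pos: [409.8, 124.6, 275.4]
orientation: [0.713, -0.04, 0.699, -0.043]
force: [0.8, -0.6, 0.2]
gripper_width: 85.0
```

```bash
python3 -c "
from h import *
st()"
```

```text
t 4.93 p [409.8 124.6 275.4] q [ 0.101 -0.166  1.921 -0.121  1.379  0.127] F [ 0.8 -0.6  0.2] w 85.0
x [ 0.02  -0.117 -0.993] z [ 1.    -0.002  0.021] lean 6.4 deg, side 2.4 jaw z.u,z.v,z.z -0.179 0.984 0.021
```

Emit:
step_arm(plan=[[85, -2, -39, -8, 0.06], [85, -2, -39, -8, 0.06], [85, -2, -39, -8, 0.06], [85, 0, -39, 0, 0], [85, 0, -39, 0, 0], [85, 0, -39, 0, 0], [85, 0, -39, 0, 0], [85, 0, -39, 0, 0]])

```text
clock: 5.6
tool_pos: [335.4, -191.4, 314.5]
orientation: [0.712, 0.025, 0.693, -0.108]
force: [0.5, -0.4, 0.4]
gripper_width: 84.9
```

Emit:
step_arm(plan=[[85, 0, -39, -6, 0], [85, 0, -39, -6, 0], [85, 0, -39, -6, 0], [85, 0, -39, -6, 0], [85, 0, -38, -12, 0], [85, 0, -38, -12, 0], [85, 0, -34, -22, 0], [85, 0, -34, -22, 0]])

```text
clock: 6.27
tool_pos: [179.8, -478.2, 344.9]
orientation: [0.713, 0.026, 0.692, -0.109]
force: [1.0, 0.0, 0.2]
gripper_width: 84.9
```

Emit:
step_arm(plan=[[85, 0, -32, -24, 0], [85, 0, -32, -24, 0], [85, 0, -32, -24, 0], [85, 0, -32, -24, 0], [85, 0, -32, -24, 0], [85, 0, -32, -24, 0], [85, 0, -32, -24, 0], [85, 0, -32, -24, 0]])

```text
clock: 6.93
tool_pos: [-70.4, -697.6, 361.6]
orientation: [0.714, 0.029, 0.692, -0.107]
force: [-0.3, -1.1, 0.8]
gripper_width: 85.1
```

```bash
python3 -c "
from h import *
st()"
```

```text
t 6.93 p [ -70.4 -697.6  361.6] q [-1.862  0.331  1.218  0.052  1.491 -1.67 ] F [-0.3 -1.1  0.8] w 85.1
x [ 0.02  -0.112 -0.993] z [ 0.981 -0.19   0.041] lean 6.1 deg, side 2.3 jaw z.u,z.v,z.z 0.009 0.999 0.041
```

Emit:
step_arm(plan=[[85, 4, -38, -4, 0], [85, 4, -38, -4, 0], [85, 4, -38, -4, 0], [85, 4, -38, -4, 0], [85, 4, -38, -4, 0], [85, 4, -38, -4, 0]])

```text
clock: 7.43
tool_pos: [-145.8, -904.1, 352.2]
orientation: [0.712, 0.03, 0.692, -0.113]
force: [-20.8, -107.8, 101.8]
gripper_width: 85.1
```

```bash
python3 -c "
from h import *
st()"
```

```text
t 7.43 p [-145.8 -904.1  352.2] q [-1.877  0.958  0.297  0.053  1.777 -1.66 ] F [ -20.8 -107.8  101.8] w 85.1
x [ 0.017 -0.119 -0.993] z [ 0.979 -0.199  0.041] lean 6.6 deg, side 2.2 jaw z.u,z.v,z.z 0.019 0.999 0.041
```

That hit the elbow limit hard: the force reading was about 150 N from the sudden stop. I'll continue with small steps only.

Emit:
step_arm(plan=[[85, 0, 0, 0, 0], [85, 0, -6, 0, 0], [85, 0, -8, 0, 0], [85, 0, -10, 0, 0]])

```text
clock: 7.77
tool_pos: [-148.8, -906.0, 304.9]
orientation: [0.717, 0.048, 0.689, -0.099]
force: [0.1, 0.4, 0.7]
gripper_width: 84.9
```

```bash
python3 -c "
from h import *
st()"
```

```text
t 7.77 p [-148.8 -906.   304.9] q [-1.88   1.009  0.299  0.055  1.77  -1.659] F [0.1 0.4 0.7] w 84.9
x [ 0.032 -0.076 -0.997] z [ 0.978 -0.204  0.047] lean 4.0 deg, side 2.6 jaw z.u,z.v,z.z 0.024 0.999 0.047
```

Emit:
step_arm(plan=[[85, -6, -10, 0, 0], [85, -10, -18, 0, 0], [85, -14, -24, 0, 0], [85, -16, -30, 0, 0]])

```text
clock: 8.1
tool_pos: [-154.4, -914.3, 338.2]
orientation: [0.714, 0.024, 0.689, -0.122]
force: [-0.7, -0.9, 0.9]
gripper_width: 84.9
```

```bash
python3 -c "
from h import *
st()"
```

```text
t 8.10 p [-154.4 -914.3  338.2] q [-1.886  0.975  0.298  0.065  1.74  -1.663] F [-0.7 -0.9  0.9] w 84.9
x [ 0.021 -0.142 -0.99 ] z [ 0.978 -0.203  0.05 ] lean 7.8 deg, side 2.6 jaw z.u,z.v,z.z 0.023 0.999 0.05
```

Emit:
step_arm(plan=[[85, -12, -38, 0, 0], [85, -12, -38, 0, 0], [85, -10, -39, 0, 0], [85, -10, -39, 0, 0], [85, -8, -39, 0, 0], [85, -8, -39, 0, 0], [85, -6, -39, 0, 0], [85, -6, -39, 0, 0]])

```text
clock: 8.77
tool_pos: [-176.3, -961.0, 410.1]
orientation: [0.695, -0.063, 0.685, -0.21]
force: [-1.1, 0.3, -0.6]
gripper_width: 85.1
```

```bash
python3 -c "
from h import *
st()"
```

```text
t 8.77 p [-176.3 -961.   410.1] q [-1.903  0.913  0.299  0.099  1.554 -1.673] F [-1.1  0.3 -0.6] w 85.1
x [-0.026 -0.378 -0.925] z [ 0.978 -0.2    0.055] lean 22.1 deg, side 2.5 jaw z.u,z.v,z.z 0.02 0.998 0.055
```

Emit:
step_arm(plan=[[85, -4, -36, -14, 0], [85, -3, -36, -14, 0], [85, 0, -36, -14, 0], [85, 0, -36, -14, 0], [85, 2, -36, -14, 0], [85, 2, -36, -14, 0]])

```text
clock: 9.27
tool_pos: [-269.4, -979.2, 435.2]
orientation: [0.675, -0.117, 0.679, -0.265]
force: [-0.7, -0.5, -0.5]
gripper_width: 85.2
```

```bash
python3 -c "
from h import *
st()"
```

```text
t 9.27 p [-269.4 -979.2  435.2] q [-2.002  0.908  0.299  0.162  1.411 -1.768] F [-0.7 -0.5 -0.5] w 85.2
x [-0.062 -0.516 -0.854] z [ 0.978 -0.201  0.05 ] lean 31.3 deg, side 1.9 jaw z.u,z.v,z.z 0.021 0.999 0.05
```

Lean is now 31 degrees. I'll spin a little to level the jaws, then plan the way back.

Emit:
step_arm(plan=[[60, 0, 30, 0, -0.096], [60, 0, 30, 0, 0]])

```text
clock: 9.43
tool_pos: [-271.3, -938.1, 403.9]
orientation: [0.667, -0.144, 0.69, -0.242]
force: [0.3, -1.8, 0.6]
gripper_width: 63.6
```

```bash
cat >> h.py <<'E'
def tow(*pts):
    s,M=st();p=s['tool_pos']
    for P in pts:
        d=M.T@(np.array(P)-p);print('to',P,'tool shift',d.round(1),'rows>=%.1f'%(np.linalg.norm(d)/40));p=np.array(P)
E
python3 -c "
from h import *
tow((0,-650,400),(330,-330,400),(420,50,400),(400,220,300),(457.5,296,130),(457.5,296,37))"
```

```text
t 9.43 p [-271.3 -938.1  403.9] q [-2.024  0.735  0.641  0.178  1.239 -1.893] F [ 0.3 -1.8  0.6] w 63.6
x [-0.069 -0.522 -0.85 ] z [ 0.99  -0.141  0.007] lean 31.8 deg, side 1.6 jaw z.u,z.v,z.z -0.04 0.999 0.007
to (0, -650, 400) tool shift [-165.7  277.9  227.8] rows>=9.9
to (330, -330, 400) tool shift [-189.8  310.   281.5] rows>=11.5
to (420, 50, 400) tool shift [-204.6  330.7   35.4] rows>=9.8
to (400, 220, 300) tool shift [ -2.4 193.2 -44.5] rows>=5.0
to (457.5, 296, 130) tool shift [100.9 160.6  45. ] rows>=4.9
to (457.5, 296, 37) tool shift [79.  49.  -0.7] rows>=2.3
```

Emit:
step_arm(plan=[[60, -16.5, 28, 23, 0], [60, -16.5, 28, 23, 0], [60, -16.5, 28, 23, 0], [60, -16.5, 28, 23, 0], [60, -16.5, 28, 23, 0], [60, -16.5, 28, 23, 0], [60, -16.5, 28, 23, 0], [60, -16.5, 28, 23, 0]])

```text
clock: 10.1
tool_pos: [-64.3, -693.1, 382.9]
orientation: [0.665, -0.133, 0.692, -0.248]
force: [0.9, -0.6, 0.3]
gripper_width: 60.0
```

Emit:
step_arm(plan=[[60, -16, 28, 23, 0], [60, -16, 28, 23, 0], [60, -16, 26, 23, 0], [60, -16, 26, 23, 0], [60, -16, 26, 23, 0], [60, -16, 26, 23, 0], [60, -16, 26, 23, 0], [60, -16, 26, 23, 0]])

```text
clock: 10.77
tool_pos: [158.8, -470.1, 382.8]
orientation: [0.663, -0.132, 0.691, -0.257]
force: [0.7, -0.4, 0.4]
gripper_width: 59.9
```

```bash
python3 -c "
from h import *
tow((330,-330,400),(420,50,400),(400,220,300))"
```

```text
t 10.77 p [ 158.8 -470.1  382.8] q [-1.372 -0.393  1.965 -0.218  1.051 -1.129] F [ 0.7 -0.4  0.4] w 59.9
x [-0.086 -0.523 -0.848] z [ 0.984 -0.18   0.011] lean 32.0 deg, side 0.6 jaw z.u,z.v,z.z -0.001 1.0 0.011
to (330, -330, 400) tool shift [-102.6  134.7  143.4] rows>=5.5
to (420, 50, 400) tool shift [-206.5  330.8   20.1] rows>=9.8
to (400, 220, 300) tool shift [ -2.4 191.5 -51.4] rows>=5.0
```

Emit:
step_arm(plan=[[60, -17, 22.5, 24, 0], [60, -17, 22.5, 24, 0], [60, -17, 22.5, 24, 0], [60, -17, 22.5, 24, 0], [60, -17, 22.5, 24, 0], [60, -17, 22.5, 24, 0], [60, -20, 33, 2, 0], [60, -20, 33, 2, 0]])

```text
clock: 11.43
tool_pos: [355.1, -249.1, 401.4]
orientation: [0.665, -0.132, 0.686, -0.265]
force: [0.5, -0.3, 0.3]
gripper_width: 60.1
```

Emit:
step_arm(plan=[[60, -20, 33, 2, 0], [60, -20, 33, 2, 0], [60, -20, 33, 2, 0], [60, -20, 33, 2, 0], [60, -20, 33, 2, 0], [60, -20, 33, 2, 0], [60, -20, 33, 2, 0], [60, -20, 33, 2, 0]])

```text
clock: 12.1
tool_pos: [431.5, 61.9, 395.4]
orientation: [0.669, -0.129, 0.681, -0.266]
force: [1.3, -0.1, 0.7]
gripper_width: 59.6
```

```bash
python3 -c "
from h import *
tow((400,220,300),(457.5,296,130),(457.5,296,37))"
```

```text
t 12.10 p [431.5  61.9 395.4] q [ 0.214 -0.05   1.665 -0.537  1.716  0.388] F [ 1.3 -0.1  0.7] w 59.6
x [-0.07  -0.533 -0.843] z [ 0.981 -0.19   0.038] lean 32.5 deg, side 1.6 jaw z.u,z.v,z.z 0.009 0.999 0.038
to (400, 220, 300) tool shift [ -1.6 175.8 -64.5] rows>=4.7
to (457.5, 296, 130) tool shift [ 98.8 164.2  35.5] rows>=4.9
to (457.5, 296, 37) tool shift [78.4 49.9 -3.5] rows>=2.3
```

Emit:
step_arm(plan=[[60, 10, 38, -3, -0.06], [60, 10, 38, -3, 0], [60, 10, 38, -3, 0], [60, 10, 38, -3, 0], [60, 10, 38, -3, 0], [60, 10, 38, -3, 0], [60, 10, 38, -3, 0]])

```text
clock: 12.68
tool_pos: [450.1, 260.6, 192.4]
orientation: [0.674, -0.143, 0.684, -0.242]
force: [0.9, 0.3, 0.5]
gripper_width: 59.7
```

```bash
python3 -c "
from h import *
tow((457.5,296,130),(457.5,296,37))"
```

```text
t 12.68 p [450.1 260.6 192.4] q [ 0.537  0.394  1.568 -0.436  1.533  0.777] F [0.9 0.3 0.5] w 59.7
x [-0.052 -0.521 -0.852] z [ 0.99  -0.138  0.024] lean 31.5 deg, side 2.5 jaw z.u,z.v,z.z -0.044 0.999 0.024
to (457.5, 296, 130) tool shift [34.4 63.4  1. ] rows>=1.8
to (457.5, 296, 37) tool shift [79.2 48.7 -2.3] rows>=2.3
```

Emit:
step_arm(plan=[[60, 14, 37, 0, -0.03], [60, 14, 37, 0, 0], [60, 14, 37, 0, 0], [60, 0, 0, 0, 0]])

```text
clock: 13.02
tool_pos: [459.0, 336.0, 83.6]
orientation: [0.668, -0.154, 0.691, -0.23]
force: [-1.9, -0.9, -2.1]
gripper_width: 59.9
```

Run:
```python
from h import *
tow((457.5,296,37))
t=camera('top');s=camera('scene')
a=cv2.resize(t[190:310,120:260],None,fx=3,fy=3,interpolation=2);b=cv2.resize(s[140:260,300:440],None,fx=3,fy=3,interpolation=2)
save(np.hstack([a[:,:400],b[:,:400]]),'g1.png')
```

```text
t 13.02 p [459.  336.   83.6] q [ 0.625  0.653  1.431 -0.4    1.458  0.863] F [-1.9 -0.9 -2.1] w 59.9
x [-0.059 -0.52  -0.852] z [ 0.994 -0.112 -0.001] lean 31.5 deg, side 2.0 jaw z.u,z.v,z.z -0.07 0.998 -0.001
to (457.5, 296, 37) tool shift [60.6 -9.6  3. ] rows>=1.5
```

View pics/g1.png

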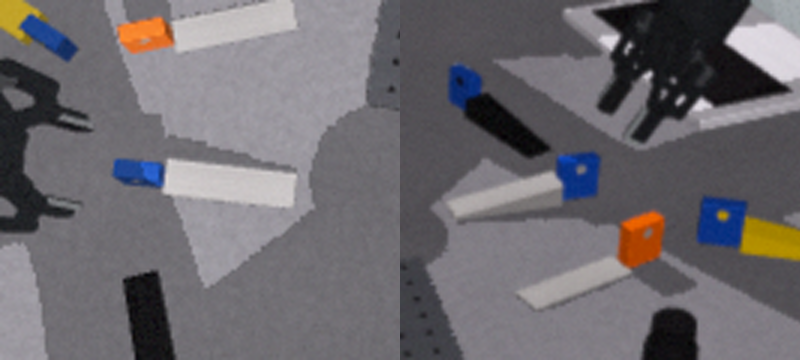

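The crop shows the open fingers leaning behind the blue handle (left half 137,172) and straddling it. The black, yellow and orange ones stay clear. Going in to grasp.

Emit:
step_arm(plan=[[60, 20, -3, 0, 0], [60, 20, -3, 0, 0], [60, 18, -3, 0, 0], [60, 0, 0, 0, 0]])

```text
clock: 13.45
tool_pos: [464.8, 295.9, 54.1]
orientation: [0.676, -0.147, 0.685, -0.229]
force: [-0.4, -0.8, -0.6]
gripper_width: 60.1
```

```bash
python3 -c "
from h import *
tow((457,296,37))"
```

```text
t 13.45 p [464.8 295.9  54.1] q [ 0.57   0.643  1.519 -0.43   1.349  0.866] F [-0.4 -0.8 -0.6] w 60.1
x [-0.042 -0.51  -0.859] z [ 0.993 -0.115  0.019] lean 30.7 deg, side 2.9 jaw z.u,z.v,z.z -0.067 0.998 0.019
to (457, 296, 37) tool shift [15.   8.  -8.1] rows>=0.5
```

Emit:
step_arm(plan=[[60, 8, 4, -4, -0.02], [60, 7, 4, -4, -0.02], [60, 0, 0, 0, 0]])

```text
clock: 13.7
tool_pos: [461.3, 296.3, 43.0]
orientation: [0.677, -0.157, 0.687, -0.213]
force: [0.2, 0.0, 0.2]
gripper_width: 59.6
```

```bash
python3 -c "
from h import *
tow((457,296,37))"
```

```text
t 13.70 p [461.3 296.3  43. ] q [ 0.573  0.65   1.533 -0.43   1.32   0.841] F [0.2 0.  0.2] w 59.6
x [-0.035 -0.504 -0.863] z [ 0.997 -0.081  0.007] lean 30.2 deg, side 3.2 jaw z.u,z.v,z.z -0.101 0.995 0.007
to (457, 296, 37) tool shift [ 5.5  2.5 -4.3] rows>=0.2
```

Emit:
step_arm(plan=[[60, 6, 3, -4, 0.03], [40, 0, 0, 0, 0], [20, 0, 0, 0, 0], [0, 0, 0, 0, 0], [0, 0, 0, 0, 0], [0, 0, 0, 0, 0], [0, 0, 0, 0, 0], [0, 0, 0, 0, 0]])

```text
clock: 14.37
tool_pos: [460.4, 300.0, 41.4]
orientation: [0.682, -0.146, 0.682, -0.221]
force: [-0.6, 0.3, -1.7]
gripper_width: 15.0
```

```bash
python3 -c "
from h import *
tow((457,296,37))"
```

```text
t 14.37 p [460.4 300.   41.4] q [ 0.579  0.65   1.535 -0.43   1.311  0.876] F [-0.6  0.3 -1.7] w 15.0
x [-0.027 -0.499 -0.866] z [ 0.994 -0.102  0.028] lean 29.8 deg, side 3.6 jaw z.u,z.v,z.z -0.079 0.996 0.028
to (457, 296, 37) tool shift [ 5.9 -1.6 -3.1] rows>=0.2
```

Emit:
step_arm(plan=[[0, -17, -10, 0, 0], [0, -34, -20, 0, 0], [0, -17, -10, 0, -0.03], [0, 0, 0, 0, 0]])

```text
clock: 14.7
tool_pos: [456.3, 298.3, 119.7]
orientation: [0.677, -0.158, 0.687, -0.21]
force: [0.7, 0.5, -0.4]
gripper_width: 14.6
```

Run:
```python
from h import *
st()
t=camera('top');s=camera('scene');np.save('t2.npy',t);np.save('s2.npy',s)
a=cv2.resize(t[190:310,120:260],None,fx=3,fy=3,interpolation=2);b=cv2.resize(s[140:260,300:440],None,fx=3,fy=3,interpolation=2)
save(np.hstack([a[:,:400],b[:,:400]]),'g2.png')
```

```text
t 14.70 p [456.3 298.3 119.7] q [ 0.58   0.528  1.534 -0.418  1.429  0.791] F [ 0.7  0.5 -0.4] w 14.6
x [-0.033 -0.502 -0.864] z [ 0.997 -0.075  0.006] lean 30.0 deg, side 3.3 jaw z.u,z.v,z.z -0.106 0.994 0.006
```

View pics/g2.png

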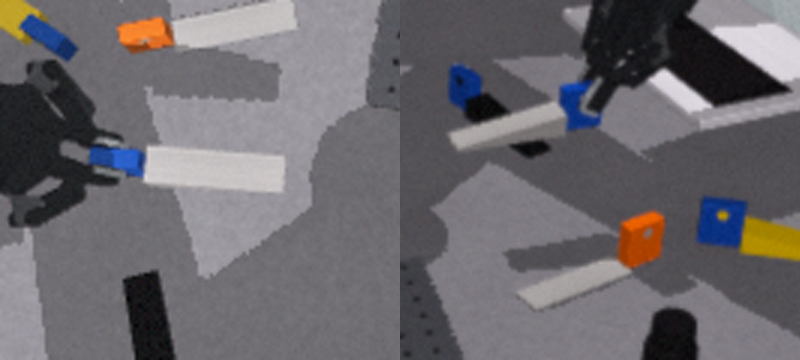

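The gauge is held at the handle and lifted. The blade points to -y and looks level, with its tip at (284,172) left half and (454,141) right half. I'll triangulate the tip and the handle.

```bash
cat >> h.py <<'E'
def tri(a,b):
    ct=get_calibration('top');cs=get_calibration('scene')
    o1,d1=ray(ct,*a);o2,d2=ray(cs,*b)
    k=np.linalg.lstsq(np.c_[d1,-d2],o2-o1,rcond=None)[0];p,q=o1+d1*k[0],o2+d2*k[1];return ((p+q)/2).round(1),(p-q).round(1)
E
python3 - <<'E'
from h import *
ct=get_calibration('top')
T=lambda x,y:(120+(x+.5)/3-.5,190+(y+.5)/3-.5)
S=lambda x,y:(300+(x-400+.5)/3-.5,140+(y+.5)/3-.5)
a,b=tri(T(284.5,172.5),S(454,141.5));print('tip mid',a,b)
print(tri(T(285,155),S(459,151)),tri(T(283,190),S(450,132)),'corners')
print('tip at z82',onz(ct,*T(284.5,172.5),82),'root z100',onz(ct,*T(145,165),100))
E
```

```text
tip mid [444.6 156.   82.6] [-0.9 -2.4 -0.5]
(array([459.2, 155.2,  80.3]), array([-0.4, -1.1, -0.2])) (array([430.1, 157.5,  85. ]), array([-1.3, -3.7, -0.7])) corners
tip at z82 [444.22873737 154.81173902  82.        ] root z100 [450.78102531 264.9120062  100.        ]
```

Emit:
step_arm(plan=[[0, 0, 0, 0, 0.05]])

```text
clock: 14.88
tool_pos: [454.6, 297.3, 115.2]
orientation: [0.679, -0.141, 0.683, -0.229]
force: [0.0, -0.2, -1.7]
gripper_width: 14.8
```

```bash
python3 -c "
from h import *
tow((614,163.4,115))"
```

```text
t 14.88 p [454.6 297.3 115.2] q [ 0.579  0.533  1.538 -0.417  1.425  0.844] F [ 0.  -0.2 -1.7] w 14.8
x [-0.037 -0.503 -0.863] z [ 0.992 -0.121  0.028] lean 30.2 deg, side 3.1 jaw z.u,z.v,z.z -0.061 0.998 0.028
to (614, 163.4, 115) tool shift [ 61.7 -95.6 174.3] rows>=5.2
```

Emit:
step_arm(plan=[[0, 9, -16.5, 29, 0], [0, 9, -16.5, 29, 0], [0, 9, -16.5, 29, 0], [0, 9, -16.5, 29, 0], [0, 9, -16.5, 29, 0], [0, 0, 0, 0, 0]])

```text
clock: 15.38
tool_pos: [585.0, 181.8, 107.6]
orientation: [0.675, -0.144, 0.687, -0.229]
force: [-0.3, 0.7, -0.0]
gripper_width: 14.8
```

```bash
python3 -c "
from h import *
tow((614,163.4,100))"
```

```text
t 15.38 p [585.  181.8 107.6] q [ 0.332  0.62   1.422 -0.494  1.367  0.624] F [-0.3  0.7 -0. ] w 14.8
x [-0.048 -0.508 -0.86 ] z [ 0.993 -0.12   0.016] lean 30.6 deg, side 2.6 jaw z.u,z.v,z.z -0.062 0.998 0.016
to (614, 163.4, 100) tool shift [14.5 -8.7 30.9] rows>=0.9
```

Emit:
step_arm(plan=[[0, 7, -4.5, 15.5, 0], [0, 7, -4.5, 15.5, 0], [0, 10, 6, 0, 0], [0, 10, 6, 0, 0], [0, 10, 6, 0, 0], [0, 0, 0, 0, 0]])

```text
clock: 15.88
tool_pos: [611.6, 159.2, 51.2]
orientation: [0.67, -0.144, 0.691, -0.231]
force: [0.5, -1.6, 1.4]
gripper_width: 15.1
```

Run:
```python
from h import *
tow((614,163.4,60))
t=camera('top');s=camera('scene')
a=cv2.resize(t[150:260,180:310],None,fx=3,fy=3,interpolation=2);b=cv2.resize(s[170:280,240:370],None,fx=3,fy=3,interpolation=2)
save(np.hstack([a,b]),'g3.png')
```

```text
t 15.88 p [611.6 159.2  51.2] q [ 0.287  0.731  1.375 -0.51   1.304  0.62 ] F [ 0.5 -1.6  1.4] w 15.1
x [-0.061 -0.509 -0.858] z [ 0.992 -0.126  0.004] lean 30.8 deg, side 1.8 jaw z.u,z.v,z.z -0.055 0.998 0.004
to (614, 163.4, 60) tool shift [-9.9 -0.7  1.9] rows>=0.3
```

View pics/g3.png

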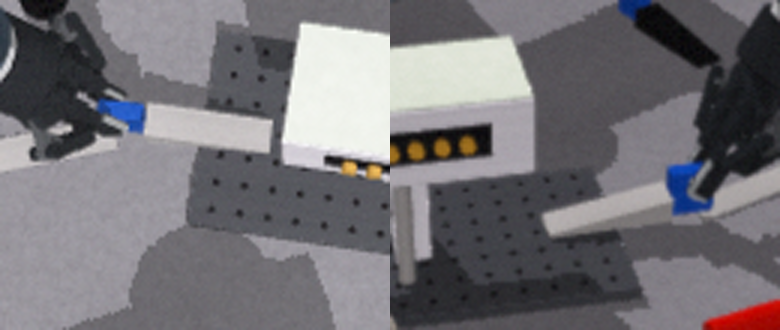

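The gauge hangs just over the board edge, with the blade aimed at the nose: tip at (271,136) left half and (548,224) right half. It is a little low, so I'll raise it and compute the tip against the slide line.

Emit:
step_arm(plan=[[0, -10, -6, 0, 0], [0, 0, 0, 0, 0]])

```text
clock: 16.15
tool_pos: [611.8, 161.0, 66.2]
orientation: [0.67, -0.145, 0.69, -0.231]
force: [1.3, 0.6, -0.0]
gripper_width: 15.3
```

Run:
```python
from h import *
ct=get_calibration('top')
T=lambda x,y:(180+(x+.5)/3-.5,150+(y+.5)/3-.5)
S=lambda x,y:(240+(x-390+.5)/3-.5,170+(y+.5)/3-.5)
D=np.array([575,-86.5,12])
tip,r=tri(T(271.5,136),S(547.5,224.5));root=onz(ct,*T(146,118.5),33)
print('tip',tip,r,'tip@16',onz(ct,*T(271.5,136),16),'root',root)
for p in(tip,onz(ct,*T(271.5,136),16),root):print('s %.1f lat %.1f'%((p-D)@u,(p-D)@v))
cor=[onz(ct,*T(282,166),108),onz(ct,*T(303,22),180),onz(ct,*T(285,135),180)]
for p in cor:print('housing',p.round(1),'s %.1f lat %.1f'%((p-D)@u,(p-D)@v))
st()
```

```text
tip [591.2  17.8  16.9] [-1.2 -3.8 -0.4] tip@16 [590.75689968  15.91543676  16.        ] root [605.36344552 125.21564572  33.        ]
s -105.5 lat -2.9
s -103.6 lat -3.0
s -213.7 lat -8.5
housing [539.8   6.6 108. ] s -85.2 lat -51.4
housing [637.5 -13.6 180. ] s -83.1 lat 48.3
housing [546.2   3.1 180. ] s -82.9 lat -44.6
t 16.15 p [611.8 161.   66.2] q [ 0.29   0.71   1.374 -0.507  1.323  0.61 ] F [ 1.3  0.6 -0. ] w 15.3
x [-0.059 -0.509 -0.859] z [ 0.992 -0.125  0.005] lean 30.8 deg, side 1.9 jaw z.u,z.v,z.z -0.057 0.998 0.005
```

Emit:
step_arm(plan=[[0, 7.5, -13, -0.9, 0], [0, 7.5, -13, -0.9, 0], [0, 7.5, -13, -0.9, 0], [0, 7.5, -13, -0.9, 0], [0, 7.5, -13, -0.9, 0], [0, 0, 0, 0, 0]])

```text
clock: 16.65
tool_pos: [599.2, 86.3, 74.1]
orientation: [0.675, -0.144, 0.687, -0.229]
force: [0.9, -0.4, -1.5]
gripper_width: 14.7
```

```bash
cat >> h.py <<'E'
def tip(tcp0=np.array([611.6,159.2,51.2]),s0=-104.5,l0=-3):
    s,M=st();d=s['tool_pos']-tcp0;print('tip s %.1f lat %.1f'%(s0+d@u,l0+d@v),'u in tool',(M.T@u).round(3),'up in tool',M[2].round(3),'v in tool',(M.T@v).round(3))
E
python3 -c "
from h import *
tip()"
```

```text
t 16.65 p [599.2  86.3  74.1] q [ 0.186  0.618  1.507 -0.545  1.231  0.552] F [ 0.9 -0.4 -1.5] w 14.7
x [-0.049 -0.506 -0.861] z [ 0.993 -0.12   0.015] lean 30.5 deg, side 2.5 jaw z.u,z.v,z.z -0.061 0.998 0.015
tip s -30.5 lat -2.0 u in tool [ 0.507 -0.86  -0.061] up in tool [-0.861 -0.509  0.015] v in tool [ 0.044 -0.045  0.998]
```

Emit:
step_arm(plan=[[0, 6, 3.5, 0, 0], [0, 6, 3.5, 0, 0], [0, 4, -3, 0, 0], [0, 0, 0, 0, 0]])

```text
clock: 16.98
tool_pos: [599.5, 81.0, 58.3]
orientation: [0.676, -0.143, 0.686, -0.229]
force: [0.1, 0.0, -0.8]
gripper_width: 15.1
```

```bash
python3 -c "
from h import *
tip()"
```

```text
t 16.98 p [599.5  81.   58.3] q [ 0.177  0.638  1.514 -0.552  1.202  0.563] F [ 0.1  0.  -0.8] w 15.1
x [-0.047 -0.505 -0.862] z [ 0.992 -0.122  0.018] lean 30.4 deg, side 2.6 jaw z.u,z.v,z.z -0.06 0.998 0.018
tip s -25.4 lat -0.7 u in tool [ 0.505 -0.861 -0.06 ] up in tool [-0.862 -0.507  0.018] v in tool [ 0.046 -0.043  0.998]
```

Emit:
step_arm(plan=[[0, 6.8, -10, -0.7, 0], [0, 0.9, 0.5, 0, 0], [0, 0, 0, 0, 0]])

```text
clock: 17.23
tool_pos: [596.8, 68.8, 55.1]
orientation: [0.675, -0.143, 0.687, -0.228]
force: [0.2, 0.2, -1.1]
gripper_width: 14.6
```

```bash
python3 -c "
from h import *
tip()"
```

```text
t 17.23 p [596.8  68.8  55.1] q [ 0.159  0.632  1.533 -0.559  1.184  0.554] F [ 0.2  0.2 -1.1] w 14.6
x [-0.047 -0.505 -0.862] z [ 0.993 -0.12   0.016] lean 30.4 deg, side 2.6 jaw z.u,z.v,z.z -0.061 0.998 0.016
tip s -12.9 lat -1.1 u in tool [ 0.506 -0.861 -0.061] up in tool [-0.862 -0.507  0.016] v in tool [ 0.045 -0.045  0.998]
```

Now down 1 mm at a time until the force shows the board.

Emit:
step_arm(plan=[[0, 0.9, 0.5, 0, 0], [0, 0, 0, 0, 0]])

```text
clock: 17.4
tool_pos: [596.8, 68.6, 53.9]
orientation: [0.675, -0.143, 0.687, -0.229]
force: [-1.3, -0.3, -1.1]
gripper_width: 15.3
```

Emit:
step_arm(plan=[[0, 0.9, 0.5, 0, 0], [0, 0, 0, 0, 0]])

```text
clock: 17.57
tool_pos: [597.0, 68.8, 52.9]
orientation: [0.675, -0.143, 0.687, -0.228]
force: [-0.5, -0.3, -1.0]
gripper_width: 15.0
```

```bash
python3 -c "
from h import *
tip()"
```

```text
t 17.57 p [597.   68.8  52.9] q [ 0.159  0.635  1.532 -0.56   1.181  0.556] F [-0.5 -0.3 -1. ] w 15.0
x [-0.047 -0.505 -0.862] z [ 0.993 -0.12   0.016] lean 30.4 deg, side 2.6 jaw z.u,z.v,z.z -0.061 0.998 0.016
tip s -13.0 lat -1.0 u in tool [ 0.505 -0.861 -0.061] up in tool [-0.862 -0.507  0.016] v in tool [ 0.045 -0.045  0.998]
```

Emit:
step_arm(plan=[[0, 0.9, 0.5, 0, 0], [0, 0, 0, 0, 0]])

```text
clock: 17.73
tool_pos: [597.4, 69.1, 52.9]
orientation: [0.676, -0.144, 0.686, -0.229]
force: [0.4, 0.3, -2.0]
gripper_width: 15.1
```

Emit:
step_arm(plan=[[0, 0.9, 0.5, 0, 0], [0, 0, 0, 0, 0]])

```text
clock: 17.9
tool_pos: [597.9, 69.3, 52.8]
orientation: [0.676, -0.144, 0.686, -0.229]
force: [-0.6, 0.4, -1.6]
gripper_width: 15.4
```

Emit:
step_arm(plan=[[0, 2, 1.2, 0, 0], [0, 2, 1.2, 0, 0]])

```text
clock: 18.07
tool_pos: [598.2, 69.2, 52.5]
orientation: [0.675, -0.145, 0.685, -0.231]
force: [-9.4, 4.1, 19.0]
gripper_width: 15.1
```

```bash
python3 -c "
from h import *
tip()"
```

```text
t 18.07 p [598.2  69.2  52.5] q [ 0.162  0.64   1.528 -0.565  1.184  0.562] F [-9.4  4.1 19. ] w 15.1
x [-0.046 -0.51  -0.859] z [ 0.992 -0.121  0.019] lean 30.7 deg, side 2.7 jaw z.u,z.v,z.z -0.061 0.998 0.019
tip s -13.6 lat 0.1 u in tool [ 0.51  -0.858 -0.061] up in tool [-0.859 -0.511  0.019] v in tool [ 0.047 -0.043  0.998]
```

Contact with the board came at TCP z 52.7. Now the slide.

Emit:
step_arm(plan=[[0, 2.8, -4, -0.3, 0], [0, 2.8, -4, -0.3, 0], [0, 2.8, -4, -0.3, 0], [0, 2.8, -4, -0.3, 0], [0, 0, 0, 0, 0]])

```text
clock: 18.48
tool_pos: [596.3, 50.3, 52.7]
orientation: [0.677, -0.144, 0.684, -0.23]
force: [-0.7, -1.7, 0.4]
gripper_width: 14.8
```

```bash
python3 -c "
from h import *
tip()"
```

```text
t 18.48 p [596.3  50.3  52.7] q [ 0.132  0.623  1.555 -0.576  1.157  0.547] F [-0.7 -1.7  0.4] w 14.8
x [-0.041 -0.508 -0.86 ] z [ 0.993 -0.119  0.023] lean 30.5 deg, side 3.0 jaw z.u,z.v,z.z -0.062 0.998 0.023
tip s 5.4 lat 1.7 u in tool [ 0.507 -0.859 -0.062] up in tool [-0.86  -0.51   0.023] v in tool [ 0.052 -0.042  0.998]
```

Emit:
step_arm(plan=[[0, 2.6, -4, -0.7, 0], [0, 2.6, -4, -0.7, 0], [0, 0, 0, 0, 0]])

```text
clock: 18.73
tool_pos: [594.4, 40.1, 52.7]
orientation: [0.678, -0.144, 0.683, -0.23]
force: [-0.7, 0.8, 2.3]
gripper_width: 15.2
```

Emit:
step_arm(plan=[[0, 1.3, -2, -0.3, 0], [0, 1.3, -2, -0.3, 0], [0, 0, 0, 0, 0]])

```text
clock: 18.98
tool_pos: [593.5, 34.9, 52.7]
orientation: [0.678, -0.143, 0.683, -0.23]
force: [0.2, 1.7, 3.0]
gripper_width: 14.9
```

```bash
python3 -c "
from h import *
tip()"
```

```text
t 18.98 p [593.5  34.9  52.7] q [ 0.108  0.609  1.578 -0.585  1.135  0.536] F [0.2 1.7 3. ] w 14.9
x [-0.038 -0.508 -0.861] z [ 0.993 -0.119  0.026] lean 30.5 deg, side 3.1 jaw z.u,z.v,z.z -0.062 0.998 0.026
tip s 21.0 lat 1.7 u in tool [ 0.506 -0.86  -0.062] up in tool [-0.861 -0.508  0.026] v in tool [ 0.054 -0.04   0.998]
```

Emit:
step_arm(plan=[[0, 0.9, -1.7, -0.2, 0], [0, 0.9, -1.7, -0.2, 0]])

```text
clock: 19.15
tool_pos: [592.6, 31.1, 52.7]
orientation: [0.678, -0.143, 0.683, -0.23]
force: [0.1, 3.8, 3.1]
gripper_width: 15.0
```

Emit:
step_arm(plan=[[0, 0.9, -1.7, -0.2, 0], [0, 0.9, -1.7, -0.2, 0]])

```text
clock: 19.32
tool_pos: [592.0, 28.0, 52.7]
orientation: [0.679, -0.143, 0.683, -0.229]
force: [0.5, 8.8, 4.1]
gripper_width: 14.9
```

Emit:
step_arm(plan=[[0, 0, 0, 0, 0]])

```text
clock: 19.4
tool_pos: [592.0, 27.9, 52.7]
orientation: [0.679, -0.143, 0.683, -0.229]
force: [0.9, 0.1, 2.7]
gripper_width: 15.2
```

```bash
python3 -c "
from h import *
tip()"
```

```text
t 19.40 p [592.   27.9  52.7] q [ 0.096  0.602  1.589 -0.587  1.125  0.528] F [0.9 0.1 2.7] w 15.2
x [-0.037 -0.506 -0.862] z [ 0.993 -0.119  0.027] lean 30.3 deg, side 3.2 jaw z.u,z.v,z.z -0.063 0.998 0.027
tip s 28.2 lat 1.4 u in tool [ 0.504 -0.861 -0.063] up in tool [-0.862 -0.506  0.027] v in tool [ 0.055 -0.041  0.998]
```

Emit:
step_arm(plan=[[0, 0.6, -1, -0.1, 0], [0, 0.6, -1, -0.1, 0]])

```text
clock: 19.57
tool_pos: [591.9, 27.4, 52.8]
orientation: [0.68, -0.141, 0.682, -0.228]
force: [0.2, 9.9, 4.6]
gripper_width: 15.0
```

Emit:
step_arm(plan=[[0, 0.6, -1, -0.1, 0], [0, 0.6, -1, -0.1, 0]])

```text
clock: 19.73
tool_pos: [591.8, 27.4, 52.9]
orientation: [0.681, -0.14, 0.682, -0.226]
force: [0.1, 8.6, 3.9]
gripper_width: 14.9
```

It is wedged. TCP y stays at 27.4 under a steady push of about 9 N, which puts the tip 28.5 mm past the foot edge, so the gap is about 8.8 mm and within 7 to 10. Now I release gently and back off along the fingers.

Emit:
step_arm(plan=[[18, 0, 0, 0, 0], [22, 0, 0, 0, 0], [30, 0, 0, 0, 0], [34, 0, 0, 0, 0], [34, 0, 0, 0, 0]])

```text
clock: 20.15
tool_pos: [589.4, 25.5, 51.0]
orientation: [0.679, -0.142, 0.684, -0.227]
force: [0.0, -0.1, 0.1]
gripper_width: 33.8
```

Emit:
step_arm(plan=[[34, -5, 3, 0, 0], [34, -10, 6, 0, 0], [34, -20, 12, 0, 0], [34, -30, 15, 0, 0], [34, -30, 15, 0, 0], [34, -30, 15, 0, 0], [34, 0, 0, 0, 0]])

```text
clock: 20.73
tool_pos: [600.8, 151.0, 129.1]
orientation: [0.676, -0.14, 0.686, -0.228]
force: [0.2, 1.2, 0.6]
gripper_width: 34.1
```

Run:
```python
from h import *
tip()
t=camera('top');s=camera('scene')
a=cv2.resize(t[140:260,200:330],None,fx=3,fy=3,interpolation=2);b=cv2.resize(s[170:290,220:350],None,fx=3,fy=3,interpolation=2)
save(np.hstack([a,b]),'g4.png')
```

```text
t 20.73 p [600.8 151.  129.1] q [ 0.279  0.587  1.421 -0.5    1.368  0.569] F [0.2 1.2 0.6] w 34.1
x [-0.046 -0.501 -0.864] z [ 0.992 -0.123  0.019] lean 30.1 deg, side 2.6 jaw z.u,z.v,z.z -0.058 0.998 0.019
tip s -94.5 lat -12.2 u in tool [ 0.501 -0.863 -0.058] up in tool [-0.864 -0.503  0.019] v in tool [ 0.046 -0.041  0.998]
```

View pics/g4.png

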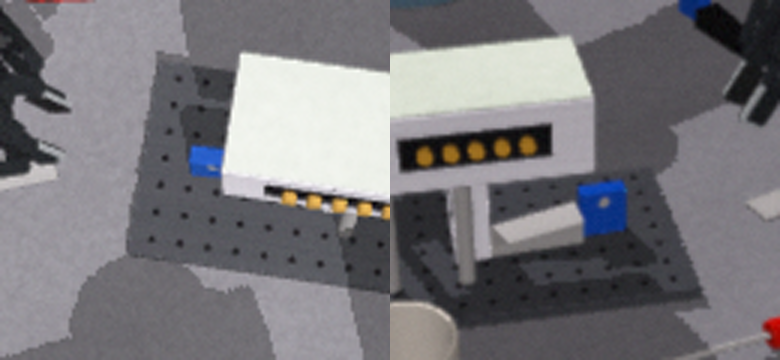

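The gauge stands free and upright on the board, handle at (605,208) right half and (205,160) left half, with its blade going under the foot. The fingers are well clear. I'll check the handle position numerically.

Run:
```python
from h import *
cs=get_calibration('scene');ct=get_calibration('top');D=np.array([575,-86.5,12])
T=lambda x,y:(200+(x+.5)/3-.5,140+(y+.5)/3-.5)
S=lambda x,y:(220+(x-390+.5)/3-.5,170+(y+.5)/3-.5)
f=lambda n,p:print(n,p.round(1),'s %.1f lat %.1f'%((p-D)@u,(p-D)@v))
f('front bot',onz(cs,*S(582,239),12));f('rear bot',onz(cs,*S(627,230),12))
f('front top',onz(cs,*S(579,187),56));f('rear top',onz(cs,*S(626,181),56))
f('T rear top',onz(ct,*T(191,147),56));f('T rear top2',onz(ct,*T(190,168),56))
f('nose corner S',onz(cs,*S(594,172),108.8))
tow((600,151,330),(470,-250,330),(462,-340,150))
```

```text
front bot [596.7  -5.9  12. ] s -83.2 lat 6.8
rear bot [598.9  35.1  12. ] s -123.9 lat 1.5
front top [581.8  -2.6  56. ] s -83.8 lat -8.5
rear top [588.2  38.1  56. ] s -124.9 lat -9.6
T rear top [597.2  32.5  56. ] s -121.1 lat 0.3
T rear top2 [578.6  33.8  56. ] s -118.9 lat -18.3
nose corner S [637.  -10.5 108.8] s -86.0 lat 47.2
t 20.83 p [598.8 147.2 125.6] q [ 0.274  0.589  1.427 -0.502  1.365  0.568] F [-0.1 -0.3 -1.1] w 34.1
x [-0.051 -0.503 -0.863] z [ 0.992 -0.125  0.014] lean 30.3 deg, side 2.3 jaw z.u,z.v,z.z -0.057 0.998 0.014
to (600, 151, 330) tool shift [-178.2 -100.     3.6] rows>=5.1
to (470, -250, 330) tool shift [ 208.5 -357.8  -78.9] rows>=10.5
to (462, -340, 150) tool shift [201.   13.2   0.7] rows>=5.0
```

The handle's rear face is at s ≈ -122, which implies the tip at +28, matching the wedged reading. Next is the button, with the fingers closed.

Emit:
step_arm(plan=[[0, -34, -20, 0, 0], [0, -34, -20, 0, 0], [0, -34, -20, 0, 0], [0, -34, -20, 0, 0], [0, -34, -20, 0, 0], [0, 18, -34, -8, 0], [0, 18, -34, -8, 0], [0, 18, -34, -8, 0]])

```text
clock: 21.5
tool_pos: [553.7, 32.1, 326.3]
orientation: [0.667, -0.146, 0.694, -0.229]
force: [1.2, -0.7, 1.1]
gripper_width: 0.2
```

Emit:
step_arm(plan=[[0, 18, -34, -8, 0], [0, 18, -34, -8, 0], [0, 18, -34, -8, 0], [0, 18, -34, -8, 0], [0, 18, -34, -8, 0], [0, 18, -34, -8, 0], [0, 18, -34, -8, 0], [0, 18, -34, -8, 0]])

```text
clock: 22.17
tool_pos: [437.2, -280.2, 335.8]
orientation: [0.661, -0.146, 0.699, -0.23]
force: [1.3, 0.3, -0.4]
gripper_width: -0.3
```

```bash
python3 -c "
from h import *
tow((462,-366,200),(462,-366,110))"
```

```text
t 22.17 p [ 437.2 -280.2  335.8] q [-0.524 -0.069  1.793 -0.531  1.255 -0.274] F [ 1.3  0.3 -0.4] w -0.3
x [-0.084 -0.508 -0.857] z [ 0.991 -0.129 -0.02 ] lean 31.0 deg, side 0.6 jaw z.u,z.v,z.z -0.053 0.998 -0.02
to (462, -366, 200) tool shift [157.9  -0.8  38.4] rows>=4.1
to (462, -366, 110) tool shift [77.2 46.3  1.8] rows>=2.2
```

Emit:
step_arm(plan=[[0, 32, 0, 8, 0], [0, 32, 0, 8, 0], [0, 32, 0, 8, 0], [0, 32, 0, 8, 0], [0, 28, 0, 7, 0], [0, 25, 15, 0, 0], [0, 25, 15, 0, 0], [0, 0, 0, 0, 0]])

```text
clock: 22.83
tool_pos: [446.3, -380.7, 132.2]
orientation: [0.657, -0.138, 0.703, -0.237]
force: [-1.7, 0.3, -0.8]
gripper_width: 0.1
```

```bash
python3 -c "
from h import *
tow((462,-366,110),(462,-366,100))"
```

```text
t 22.83 p [ 446.3 -380.7  132.2] q [-0.679  0.296  1.841 -0.654  0.847 -0.129] F [-1.7  0.3 -0.8] w 0.1
x [-0.1   -0.505 -0.857] z [ 0.988 -0.153 -0.025] lean 31.0 deg, side -0.4 jaw z.u,z.v,z.z -0.028 0.999 -0.025
to (462, -366, 110) tool shift [10.  25.8 13.8] rows>=0.8
to (462, -366, 100) tool shift [8.6 5.1 0.3] rows>=0.3
```

Emit:
step_arm(plan=[[0, 5, 13, 7, 0], [0, 5, 13, 7, 0], [0, 0, 0, 0, 0]])

```text
clock: 23.08
tool_pos: [458.0, -366.1, 107.4]
orientation: [0.654, -0.135, 0.706, -0.237]
force: [-0.0, 0.4, -0.6]
gripper_width: 0.3
```

Run:
```python
from h import *
tow((462,-366,97))
t=camera('top');s=camera('scene')
a=cv2.resize(t[190:280,370:480],None,fx=3.5,fy=3.5,interpolation=2);b=cv2.resize(s[190:280,80:190],None,fx=3.5,fy=3.5,interpolation=2)
save(np.hstack([a,b]),'b1.png')
```

```text
t 23.08 p [ 458.  -366.1  107.4] q [-0.641  0.352  1.83  -0.676  0.841 -0.061] F [-0.   0.4 -0.6] w 0.3
x [-0.109 -0.501 -0.859] z [ 0.987 -0.157 -0.033] lean 30.8 deg, side -0.9 jaw z.u,z.v,z.z -0.024 0.999 -0.033
to (462, -366, 97) tool shift [8.5 5.9 4.3] rows>=0.3
```

View pics/b1.png

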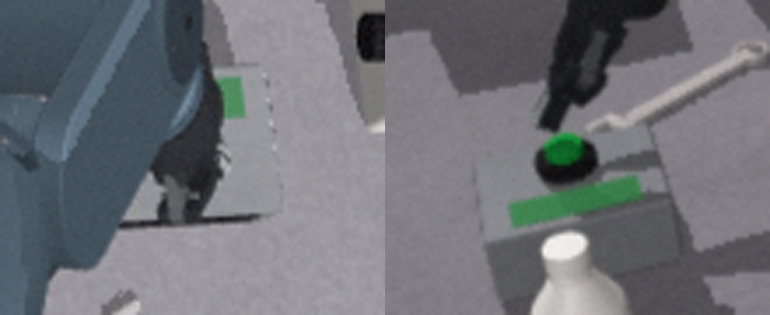

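The closed fingertips at (545,127) are just above the green button at (565,150), in the right half. I'll check by projecting.

Run:
```python
from h import *
cs=get_calibration('scene');s,M=st();p=s['tool_pos']
for n,q in(('tip',p+25*M[:,0]),('low corner',p+25*M[:,0]+11*M[:,1]),('hi corner',p+25*M[:,0]-11*M[:,1]),('btn',(462,-369,70))):
    a=proj(cs,q);print(n,np.round(q,1),((a-[80,190])*3.5+[385,0]).round())
```

```text
t 23.18 p [ 458.4 -367.4  109.6] q [-0.643  0.349  1.829 -0.677  0.842 -0.063] F [-1.  -0.2  0.7] w -0.3
x [-0.107 -0.503 -0.858] z [ 0.987 -0.157 -0.031] lean 30.9 deg, side -0.8 jaw z.u,z.v,z.z -0.024 0.999 -0.031
tip [ 455.8 -380.    88.2] [541. 127.]
low corner [ 457.1 -370.6   82.5] [556. 132.]
hi corner [ 454.4 -389.3   93.8] [526. 122.]
btn [ 462 -369   70] [562. 149.]
```

Emit:
step_arm(plan=[[0, 3.5, 3, 2.5, 0], [0, 3.5, 3, 2.5, 0], [0, 0, 0, 0, 0]])

```text
clock: 23.43
tool_pos: [464.4, -368.6, 104.1]
orientation: [0.655, -0.137, 0.703, -0.24]
force: [0.2, -0.4, -0.3]
gripper_width: -0.4
```

Emit:
step_arm(plan=[[0, 2.6, 1.6, 0, 0], [0, 2.6, 1.6, 0, 0]])

```text
clock: 23.6
tool_pos: [465.1, -369.5, 99.8]
orientation: [0.656, -0.137, 0.702, -0.241]
force: [-1.0, 2.1, 2.8]
gripper_width: 0.1
```

Emit:
step_arm(plan=[[0, 2.6, 1.6, 0, 0], [0, 2.6, 1.6, 0, 0]])

```text
clock: 23.77
tool_pos: [465.4, -370.0, 95.4]
orientation: [0.656, -0.138, 0.702, -0.242]
force: [-7.0, 17.6, 31.6]
gripper_width: 0.2
```

The button bottomed: 32 N, about 5 mm below first contact. One short press row, then retreat upward.

Emit:
step_arm(plan=[[0, 0.9, 0.5, 0, 0], [0, -10, -6, 0, 0], [0, -25, -15, 0, 0], [0, -30, -18, 0, 0], [0, -30, -18, 0, 0], [0, -30, -18, 0, 0], [0, 0, 0, 0, 0], [0, 0, 0, 0, 0]])

```text
clock: 24.43
tool_pos: [468.3, -368.4, 246.5]
orientation: [0.655, -0.138, 0.703, -0.241]
force: [-0.3, 0.8, -2.1]
gripper_width: -0.1
```

Run:
```python
from h import *
st()
t=camera('top');s=camera('scene')
cs=get_calibration('scene')
h=cv2.cvtColor(s,cv2.COLOR_RGB2HSV);m=cv2.inRange(h,(50,120,60),(85,255,255))[220:240,110:150]
print('btn centroid scene',np.argwhere(m).mean(0)+[220,110],'was 232.1,130.4')
b=cv2.resize(s[170:290,90:410],None,fx=2.4,fy=2.4,interpolation=2);a=cv2.resize(t[130:260,150:470],None,fx=2.4,fy=2.4,interpolation=2)
save(np.vstack([a[:300],b[:288]]),'f1.png')
```

```text
t 24.43 p [ 468.3 -368.4  246.5] q [-0.631  0.167  1.734 -0.57   1.067 -0.243] F [-0.3  0.8 -2.1] w -0.1
x [-0.104 -0.509 -0.854] z [ 0.987 -0.158 -0.026] lean 31.3 deg, side -0.6 jaw z.u,z.v,z.z -0.024 0.999 -0.026
btn centroid scene [232.1097561  130.45121951] was 232.1,130.4
```

View pics/f1.png

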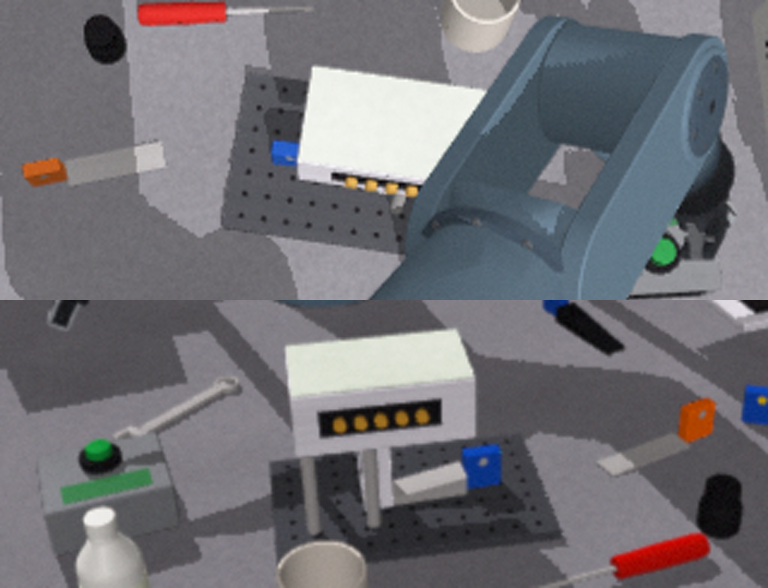

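The gauge is still wedged, with its handle at (482,466). The button is back up at its original pixel, the orange blade and bystanders are in place, and the arm is clear. Handing in.

```bash
python3 -c "
from workcell import *
print(sign_off())"
```

```text
the job is handed in; nothing more can be done
None
```

The job is done and handed in at about 24.5 s, but one force reading early on may have broken the 120 N wrist limit. No verdict was reported, so I don't know whether it counted.

**What I did**
- **Lean:** The moves can't tilt the gripper directly. I got a 31° lean by pressing gently against the arm's reach limits, well away from the objects on the table.
- **Gauge:** I picked up the blue-handled gauge with the steel blade, held it flat on the breadboard and slid it in under the nose. It stopped against a steady push of about 9 N.
- **Button:** I let go and backed off, then pressed the record button until it bottomed, about 5 mm below first contact at 32 N.

**Last checks**
- The tip sits about 28 mm past the foot's front edge, so the gap is about 8.8 mm, within the stated 7–10 mm. The handle's position in the pictures after letting go gave the same tip position.
- The gauge stands flat, about 0.06 rad off the slide direction by the jaw angle and a few mm off the foot's middle. It was still there in the last picture.
- The record button is back at its original pixel, and the orange-handled blade and the other things look unmoved. The arm is clear.

**Doubts**
- **Wrist force:** At about 7.4 s the arm ran into its elbow limit too fast. One reading showed about 150 N, although nothing was touched.
- **Joint ranges:** While leaning, two joints read at or slightly past their rounded range limits (-0.894 against -0.89, and 0.297 against 0.3).
- **Gauge on foot:** I couldn't measure the force between gauge and detector directly. It was inferred from the 9 N push.

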